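Set up a stepped shaft for a run-out check

ROBOT

A 6-joint arm with a two-finger parallel gripper is mounted at the origin on the work surface. World frame = base frame: x ahead of the robot, y to its left, z up, the work surface at z = 0. Lengths are in mm, angles in rad, forces in N, time in s.
With the tool pointing down it reaches from about 275 to 1000 mm from the base axis. Payload 8.4 kg.
Tool frame: the origin (TCP) lies between the finger pads; the fingertips stand 17 mm ahead of it and the grasp point (between the pads) lies 2 mm behind it; y points along the fingers, z is the direction in which the jaws open and shut, and the axes are right-handed (so a half turn about y gives the same grasp; the last joint's range is limited). The gripper opens to 85 mm and grips with 20 to 120 N. Pads are 22 mm wide; open, the fingers measure 114 mm over their backs; the gripper's body (76 mm by 85 mm) begins 54 mm behind the grasp point. The pads swing forward as they close: fully open they stand 13 mm farther back than shut.
Start: joints at [-1.218, 0.353, 1.633, -0, 1.155, -0.002], TCP at [217.125, -586.076, 248.281] pointing down, gripper open.
Joint ranges: [-2.63, 2.63], [-0.92, 2.1], [0.06, 2.66], [-1.3, 4.44], [0, 2.69], [-3.02, 3.02]. Speed limits (rad/s): [2.22, 2.22, 2.79, 3.14, 3.14, 3.14].

INTERFACE

Orientations are given as [roll, pitch, yaw] about the fixed x, y, z axes, in that order (R = Rz(yaw) Ry(pitch) Rx(roll)).
In Python, from bench import r gives the robot as it stands. The module is installed in compiled form; this text tells all that it offers.
- The arm moves only by the tool servo_tool, never from a script. Its argument "motion" is a list of rows, each an object with "claw": the opening, from 0 (shut) to 1 (fully open); "travel": the shift along the world's x, y, z in mm, a list of three; "roll": the turn about the world's z in rad. In form: [{"claw": claw, "travel": [x, y, z], "roll": roll}, ...]. A call has exactly 10 rows; each row shifts and turns the commanded pose from where the row before left it; what a row does not reach is not made up. A row lasts 1/12 s, in which the tool goes at most 41.7 mm and 7.16 degrees, less where a joint would pass 70% of its speed; a pose out of reach is approached as far as the arm can. A call is refused whole if a number of a shift passes 41.7 or a number of a turn 0.125, either way. A call with a gripper value outside its range is refused whole. The fingers move at their own pace and stop on an object; "grip_force" is the grip in N (left out, the last holds). Time passes only in rows, so rows that do not move let the fingers close, or fill a call up. It gives the time, the measured TCP pose, the force and the opening at its end, in the units of the state.
- r.get_obs(): the state, without advancing time (a new reading comes with each control period).
- r.capture(name): name is "scene" or "side" or "wrist"; returns (picture, depth): 420x560x3 uint8, blue, green, red; 420x560 float32, mm along the optical axis (not along the pixel's ray), 0 where there is no reading.
- r.camera_params(name): a dict with "vertical_fov" (degrees; the focal length in pixels is half the picture's height over the tangent of half this angle, whatever the lens; pixels are square), "cx", "cy" (the principal point, pixels), "world_from_camera" (4x4, takes a point from camera to world coordinates). Camera axes: x right, y down, z forward; pixel columns grow to the right and rows downward; lengths in mm; the calibration is good to about 2 mm. A picture is of the moment at which its call begins: read the wrist's pose just before it. camera_params takes no time and is no camera call; for the wrist camera it gives the pose at the moment of the call.
- r.sign_off(): hands the job in, once; it reports no verdict.
The state is a dict: "clock": time; "q": joint angles; "joint_velocities": joint speeds; "effort": joint torques, N m; "ee_pos": TCP position; "eef_rot": TCP orientation; "contact_force": force on the tool from outside, world axes, zero at the start; "torque": the same for the moment, N m; "opening": finger opening in mm.
Only numpy, scipy, OpenCV 4.12 (cv2) and the standard library are available. Lean on these libraries where they do the work, as an engineer would, in place of code of your own. Each camera call takes 0.05 s, during which the arm holds its last target. There are 200 camera calls.

TASK

Set the stepped shaft up for a run-out check against the end stop: stand the matched pair of V-blocks in a row leading straight out from the stop's button, and lay the shaft in them, each journal fully seated in a block about the middle of its length, the plain end in line with the button and no more than a centimetre from it, the flange pointing away. Then stand the dial indicator square behind the shaft (the side away from the robot), upright on the table, so that its contact tip is over the top of the shaft's thick middle, midway between the V-blocks. Drop nothing, do not tip the indicator, and leave the small V-block, the ring gauge and the screw jack where they are.

Things in the scene. Friction and masses are not known exactly. Their poses are not given: they have to be found in the camera images.
- vblock_a: steel V-block, one of two alike (the matched pair, interchangeable): 36 mm along x, 50 mm wide along y, 45 mm high, 0.48 kg. A 90-degree V runs along x through its top, 44 mm wide, its bottom line 23 mm up. Origin at the centre of the underside, z up. Grip it across its plain sides (50 mm, closing along y).
- vblock_b: steel V-block, one of two alike (the matched pair, interchangeable): 36 mm along x, 50 mm wide along y, 45 mm high, 0.48 kg. A 90-degree V runs along x through its top, 44 mm wide, its bottom line 23 mm up. Origin at the centre of the underside, z up. Grip it across its plain sides (50 mm, closing along y).
- shaft: aluminium stepped shaft, 224 mm, 0.56 kg. Origin on its axis at mid-length, x along it to the flange. Along x (mm): plain end, spigot dia 20, -112 to -92; journal dia 30 to -34; thick middle dia 38 to 34; journal dia 30 to 92; flange dia 60 to 106; boss dia 24 to 112. Balances at x = 16. Starts level in the rest, axis 50 mm up; seated in the V-block pair its axis is 44.2 mm up.
- indicator: dial indicator on a stand, 0.75 kg, free to lift. Origin: centre of the underside of its base (50 mm along x, 60 along y, 50 high), z up. Over it a 12 mm column bears a 24 mm square clamp block, 118 to 156 mm up: grip this across its y faces. An arm leads to -x: contact tip, pointing down, at x = -75, y = 0, 68 mm up (5 mm over the seated shaft's middle); dial dia 56 above it, up to 168 mm.
- stop: end stop, fixed: dark cast angle, base 56 mm along x, 70 along y, 12 high; on its -y edge a 14 mm thick upright, 66 mm high, with a steel button (dia 18) pointing along -y, roughly to the robot's right. Origin: centre of the underside; button face 43 mm from it along -y, at x = 0, its centre 44.2 mm above the table. The stop's +x points away from the robot.
- rest: wooden rest, fixed: base 170 mm along x, 64 along y, 8 thick, with two notched uprights 14 mm thick, 53 mm high, at x = -63 and 63, in which the shaft's journals lie at the start (shaft and rest x axes agree). The 112 mm between the uprights is open for the fingers. Origin: centre of the underside.
- small_vblock: a smaller odd V-block, not of the pair: 40 mm long, 32 mm wide, 28 mm high. Bystander. Origin at the centre of the underside.
- ring_gauge: plain steel ring gauge lying flat: 48 mm outside, 24 mm bore, 20 mm high. Bystander. Origin at the centre of the underside.
- screw_jack: small dark machinist's screw jack standing upright: foot 32 mm diameter, 42 mm high. Bystander. Origin at the centre of the underside.
Not all that is in view belongs to the job. Leave any turquoise look-alike of the vblock_b alone. Leave any green look-alike of the vblock_a alone.

How it is judged:
By the outcome, as a careful person would: the job done as asked, in the order asked, and still so for the second after the job is handed in, with the robot touching nothing.
It also fails if it takes over 109 s, if anything falls off the work surface, if the arm or the gripper's body presses on something with over 40 N, if the wrist force passes 120 N, or if a joint passes its speed limit or range.

## Working session

There is one attempt and no reset: what is moved stays moved. The work goes in short steps, Python scripts to look and compute and a tool call to move; the robot and the scene stay as the last step left them, time stands still between calls to the robot, and variables do not carry over. Pictures are saved under pics/ and viewed, about 12 in all and at most 16, crops included, and the job is handed in when it is done.

Besides the shell and the picture viewer there is one more tool, called after ">>>" in YAML: its name, and indented under it one key for each argument. servo_tool: Moves the arm, as the interface text tells. Its arguments: {"type":"object","properties":{"motion":{"type":"array"},"grip_force":{"type":"number"}},"required":["motion"]}

```bash
mkdir -p pics; cat > h.py <<'E'
import numpy as np, cv2
from bench import r
def cap(n):
    p=r.camera_params(n); im,d=r.capture(n); return im,d,p
def pts(d,p):
    h,w=d.shape; f=h/2/np.tan(np.radians(p["vertical_fov"])/2)
    v,u=np.mgrid[:h,:w]
    P=np.stack([(u-p["cx"])*d/f,(v-p["cy"])*d/f,d],-1)
    T=np.array(p["world_from_camera"]); return P@T[:3,:3].T+T[:3,3]
def save(n,tag):
    im,d,p=cap(n); W=pts(d,p); W[d==0]=np.nan
    np.savez(f"{tag}.npz",im=im,W=W); cv2.imwrite(f"pics/{tag}.png",im); return im,W
E
python3 - <<'E'
from h import *
for n in("scene","side"):
    im,W=save(n,n+"0")
    p=r.camera_params(n);print(n,p["vertical_fov"],p["cx"],p["cy"],np.round(p["world_from_camera"],3).tolist())
print(r.get_obs())
E
```

```text
scene 57.503460267131366 279.6984727407715 204.2053053597077 [[-0.76, 0.504, -0.41, 891.205], [0.65, 0.584, -0.486, 416.379], [-0.006, -0.636, -0.772, 720.629], [0.0, 0.0, 0.0, 1.0]]
side 56.89390908505646 279.2891103678481 207.83798048278055 [[-0.95, -0.246, 0.195, 363.744], [-0.314, 0.742, -0.593, 530.7], [0.001, -0.624, -0.781, 730.961], [0.0, 0.0, 0.0, 1.0]]
{'clock': 0.1, 'q': array([-1.21838613e+00,  3.53543591e-01,  1.63405234e+00,  4.20373415e-06,
        1.15519834e+00, -2.38581748e-03]), 'joint_velocities': array([-0.00203985, -0.00173302, -0.00289157, -0.00010076, -0.00056624,
        0.00025597]), 'effort': array([ 7.35545345e-04, -6.06355762e+01, -3.42818749e+01, -8.59398006e-05,
        3.84074214e-03, -1.66570135e-05]), 'ee_pos': array([ 216.99592772, -585.69462748,  247.66196435]), 'eef_rot': array([-1.57199793e+00,  6.71067332e-06, -2.78679835e+00]), 'contact_force': array([ 0.40678471, -0.31862873, -0.2210168 ]), 'torque': array([-0.05631851, -0.00050633, -0.00118457]), 'opening': 85.38323691433693}
```

View pics/scene0.png

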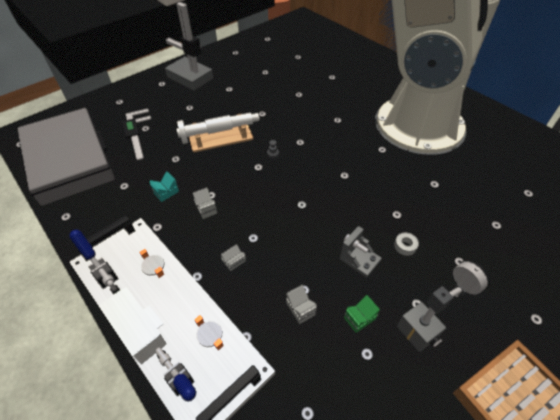

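View pics/side0.png

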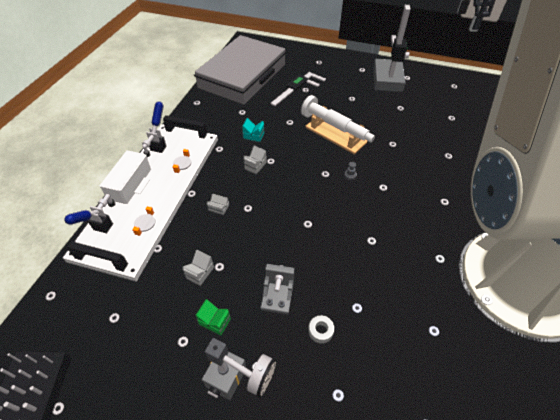

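The scene view shows plain V-blocks at (205,203) and (300,303). The look-alikes are turquoise (165,187), green (362,312) and the small block (233,257). The stop is at (360,250), the shaft in its rest at (218,125), the indicator at (425,315), and the jack at (272,148). The ring is at (406,243). Next I'll make an orthographic top view from depth.

```bash
python3 - <<'E'
from h import *
# ortho map 1px=1.5mm, x:150..850 up, y:-650..550
s=1.5
H=np.zeros((500,790));C=np.zeros((500,790,3),np.uint8)
for n in("scene0","side0"):
    D=np.load(n+".npz");W=D["W"].reshape(-1,3);im=D["im"].reshape(-1,3)
    ok=np.isfinite(W[:,0]);W=W[ok];im=im[ok]
    t=(abs(W[:,2])<8);print(n,np.median(W[t,2]),len(W))
    r_=((900-W[:,0])/s).astype(int);c=((560-W[:,1])/s).astype(int)
    ok=(r_>=0)&(r_<500)&(c>=0)&(c<790)&(W[:,2]<250)
    for a,b,z,k in zip(r_[ok],c[ok],W[ok,2],im[ok]):
        if z>=H[a,b] : H[a,b]=z;C[a,b]=k
cv2.imwrite("pics/ortho.png",cv2.dilate(C,np.ones((2,2))))
for n,pairs in(("scene0",dict(A=(205,203),B=(300,303),small=(233,257),tq=(165,187),gr=(362,312),stop=(360,250),shaft=(218,125),ind=(425,315),jack=(272,148),ring=(406,236))),):
    D=np.load(n+".npz")
    for k,(u,v) in pairs.items():print(k,np.round(D["W"][v,u],0))
E
```

```text
scene0 1.7135659650833759 234279
side0 0.2940658255550943 234271
A [ 658. -128.   40.]
B [654. 193.  27.]
small [688.  19.  18.]
tq [ 699. -247.   25.]
gr [576. 284.  26.]
stop [466. 183.  13.]
shaft [ 487. -317.   63.]
ind [520. 369.  78.]
jack [ 413. -180.   29.]
ring [367. 227.  21.]
```

View pics/ortho.png

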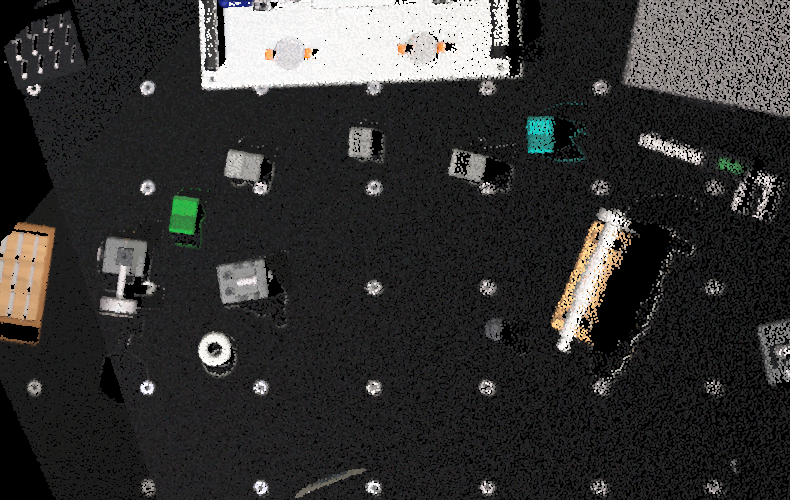

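```bash
cat > fit.py <<'E'
from h import *
from scipy.optimize import least_squares
def box(p,lo,hi):
    lo=np.array(lo);hi=np.array(hi);q=np.abs(p-(lo+hi)/2)-(hi-lo)/2
    return np.linalg.norm(np.maximum(q,0),axis=1)+np.minimum(q.max(1),0)
def cyl(p,ax,c,r_,lo,hi):
    o=[i for i in range(3) if i!=ax]
    q=np.stack([np.hypot(p[:,o[0]]-c[0],p[:,o[1]]-c[1])-r_,np.abs(p[:,ax]-(lo+hi)/2)-(hi-lo)/2],1)
    return np.linalg.norm(np.maximum(q,0),axis=1)+np.minimum(q.max(1),0)
U=lambda *a:np.min(a,axis=0)
def vblock(p):return np.maximum(box(p,[-18,-25,0],[18,25,45]),(p[:,2]-23-np.abs(p[:,1]))/2**.5)
def stop(p):return U(box(p,[-28,-35,0],[28,35,12]),box(p,[-28,-35,0],[28,-21,66]),cyl(p,1,(0,44.2),9,-43,-35))
def sh(p,h):return U(*[cyl(p,0,(0,h),d/2,a,b) for d,a,b in((20,-112,-92),(30,-92,-34),(38,-34,34),(30,34,92),(60,92,106),(24,106,112))])
def shaft(p):return U(sh(p,50),box(p,[-85,-32,0],[85,32,8]),box(p,[-70,-32,0],[-56,32,53]),box(p,[56,-32,0],[70,32,53]))
def seated(p):return sh(p,44.2)
def ind(p):return U(box(p,[-25,-30,0],[25,30,50]),cyl(p,2,(0,0),6,50,120),box(p,[-12,-12,118],[12,12,156]))
def fit(W,f,seed,rad,yaws,zlo=6,zhi=200):
    P=W.reshape(-1,3);P=P[np.isfinite(P[:,0])]
    P=P[(np.hypot(*(P[:,:2]-seed).T)<rad)&(P[:,2]>zlo)&(P[:,2]<zhi)]
    if len(P)>3000:P=P[::len(P)//3000+1]
    def res(v):
        c,s=np.cos(v[2]),np.sin(v[2]);d=P-[v[0],v[1],v[3]]
        return np.clip(f(np.stack([c*d[:,0]+s*d[:,1],-s*d[:,0]+c*d[:,1],d[:,2]],1)),-15,15)
    b=min((least_squares(res,[*seed,y,0],loss="soft_l1",f_scale=1.,x_scale=[5,5,.1,1]) for y in yaws),key=lambda o:o.cost)
    return np.round(np.append(b.x,[2*b.cost/len(P),len(P)]),3)
E
python3 - <<'E'
from fit import *
Y=np.arange(-1.5,1.6,.4)
for n in("scene0","side0"):
    W=np.load(n+".npz")["W"];print(n)
    for k,f,s,rd,ys in(("A",vblock,(645,-136),45,Y),("B",vblock,(650,190),45,Y),("stop",stop,(478,192),60,[-.3,0,.3]),("shaft",shaft,(480,-325),130,[-.5,-.36,-.2]),("ind",ind,(514,372),48,[-.3,0,.3])):
        print(k,fit(W,f,s,rd,ys))
E
```

```text
scene0
A [ 6.5271e+02 -1.4313e+02 -2.2400e-01  1.4390e+00  1.0330e+00  4.2700e+02]
B [ 6.52798e+02  1.94210e+02 -1.77000e-01  1.20000e+00  4.96000e-01
  6.64000e+02]
stop [4.78823e+02 1.98769e+02 1.52000e-01 2.02800e+00 5.18700e+00 1.11800e+03]
shaft [ 4.79132e+02 -3.28864e+02 -4.00000e-01  1.86200e+00  1.58100e+00
  1.90800e+03]
ind [ 5.16536e+02  3.73585e+02 -1.25000e-01  1.24800e+00  1.33700e+00
  1.82900e+03]
side0
A [ 6.51914e+02 -1.42675e+02 -2.28000e-01  1.39000e-01  1.00300e+00
  3.83000e+02]
B [ 6.51788e+02  1.94777e+02 -1.80000e-01  1.24000e-01  5.63000e-01
  5.99000e+02]
stop [4.77889e+02 1.96391e+02 1.47000e-01 7.31000e-01 4.99300e+00 1.30900e+03]
shaft [ 4.78061e+02 -3.28890e+02 -3.99000e-01  2.06000e-01  1.30600e+00
  1.81200e+03]
ind [ 5.14517e+02  3.74038e+02 -1.30000e-01  2.44000e-01  3.10100e+00
  1.69900e+03]
```

The two cameras agree within about 2 mm. The candidates for the pair are A (205,203) and B (300,303), both plain grey and full size. I rule out turquoise (165,187), green (362,312) and the smaller block (233,257). I'll go above A and check it close up.

>>> servo_tool:
  motion:
    - {"claw":1,"travel":[21.8,22.1,0],"roll":-0.029}
    - {"claw":1,"travel":[21.8,22.1,0],"roll":-0.029}
    - {"claw":1,"travel":[21.8,22.1,0],"roll":-0.029}
    - {"claw":1,"travel":[21.8,22.1,0],"roll":-0.029}
    - {"claw":1,"travel":[21.8,22.1,0],"roll":-0.029}
    - {"claw":1,"travel":[21.8,22.1,0],"roll":-0.029}
    - {"claw":1,"travel":[21.8,22.1,0],"roll":-0.029}
    - {"claw":1,"travel":[21.8,22.1,0],"roll":-0.029}
    - {"claw":1,"travel":[21.8,22.1,0],"roll":-0.029}
    - {"claw":1,"travel":[21.8,22.1,0],"roll":-0.029}
  grip_force: 60

```text
clock: 0.93
ee_pos: [435.8, -363.7, 248.0]
eef_rot: [-1.571, -0.0, -3.078]
contact_force: [-0.0, -0.7, 0.4]
opening: 85.2
```

>>> servo_tool:
  motion:
    - {"claw":1,"travel":[24,24.6,-5],"roll":-0.033}
    - {"claw":1,"travel":[24,24.6,-5],"roll":-0.033}
    - {"claw":1,"travel":[24,24.6,-5],"roll":-0.033}
    - {"claw":1,"travel":[24,24.6,-5],"roll":-0.033}
    - {"claw":1,"travel":[24,24.6,-5],"roll":-0.033}
    - {"claw":1,"travel":[24,24.6,-5],"roll":-0.033}
    - {"claw":1,"travel":[24,24.6,-5],"roll":-0.033}
    - {"claw":1,"travel":[24,24.6,-5],"roll":-0.033}
    - {"claw":1,"travel":[24,24.6,-5],"roll":-0.033}
    - {"claw":1,"travel":[0,0,0],"roll":0}

```text
clock: 1.77
ee_pos: [654.1, -139.2, 201.8]
eef_rot: [-1.573, 0.0, 2.911]
contact_force: [-1.8, -0.6, 0.6]
opening: 85.5
```

```bash
python3 - <<'E'
from fit import *
im,W=save("wrist","w1");o=r.get_obs();print(o["clock"],o["ee_pos"],o["eef_rot"])
print(fit(W,vblock,(652.3,-143),40,[-.22]))
E
```

```text
1.8167 [ 652.33081742 -141.11559052  201.98558239] [-1.57125019e+00 -1.20734095e-03  2.91250127e+00]
[ 6.52343e+02 -1.42131e+02 -2.27000e-01  2.76000e-01  8.24000e-01
  2.45000e+03]
```

View pics/w1.png

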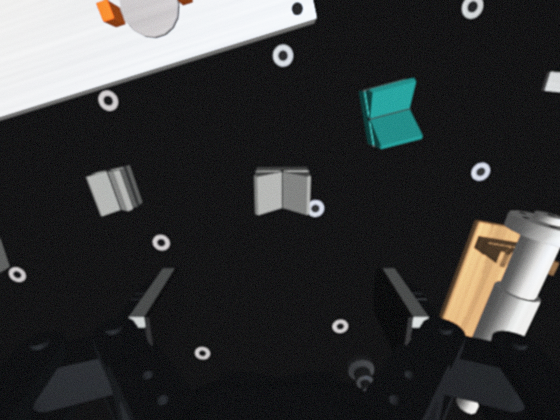

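The wrist view shows the grey V-block at (282,190), with its V running between the open jaws. The turquoise one is at (390,115) and the small one at (113,190). I'll descend and grip.

>>> servo_tool:
  motion:
    - {"claw":1,"travel":[0,-1,-25],"roll":0}
    - {"claw":1,"travel":[0,0,-25],"roll":0}
    - {"claw":1,"travel":[0,0,-25],"roll":0}
    - {"claw":1,"travel":[0,0,-25],"roll":0}
    - {"claw":1,"travel":[0,0,-25],"roll":0}
    - {"claw":1,"travel":[0,0,-25],"roll":0}
    - {"claw":1,"travel":[0,0,-18],"roll":0}
    - {"claw":1,"travel":[0,0,-10],"roll":0}
    - {"claw":1,"travel":[0,0,0],"roll":0}
    - {"claw":1,"travel":[0,0,0],"roll":0}
  grip_force: 60

```text
clock: 2.65
ee_pos: [650.8, -145.2, 25.4]
eef_rot: [-1.571, -0.001, 2.909]
contact_force: [0.6, -0.2, 0.2]
opening: 85.6
```

>>> servo_tool:
  motion:
    - {"claw":0,"travel":[0,0,0],"roll":0}
    - {"claw":0,"travel":[0,0,0],"roll":0}
    - {"claw":0,"travel":[0,0,0],"roll":0}
    - {"claw":0,"travel":[0,0,0],"roll":0}
    - {"claw":0,"travel":[0,0,0],"roll":0}
    - {"claw":0,"travel":[0,0,0],"roll":0}
    - {"claw":0,"travel":[0,0,0],"roll":0}
    - {"claw":0,"travel":[0,0,0],"roll":0}
    - {"claw":0,"travel":[0,0,0],"roll":0}
    - {"claw":0,"travel":[0,0,0],"roll":0}

```text
clock: 3.48
ee_pos: [652.3, -144.6, 27.0]
eef_rot: [-1.571, 0.003, 2.91]
contact_force: [-0.6, 1.9, 6.3]
opening: 48.9
```

Gripped, opening 48.9 mm. I'll carry it over the far place, turning on the way, and look at the stop from there.

>>> servo_tool:
  motion:
    - {"claw":0,"travel":[0,0,15],"roll":0}
    - {"claw":0,"travel":[0,0,25],"roll":0}
    - {"claw":0,"travel":[0,0,30],"roll":0}
    - {"claw":0,"travel":[0,0,30],"roll":0}
    - {"claw":0,"travel":[-8.7,7.6,0],"roll":0.122}
    - {"claw":0,"travel":[-8.7,7.6,0],"roll":0.122}
    - {"claw":0,"travel":[-8.7,7.6,0],"roll":0.122}
    - {"claw":0,"travel":[-8.7,7.6,0],"roll":0.122}
    - {"claw":0,"travel":[-8.7,7.6,0],"roll":0.122}
    - {"claw":0,"travel":[-8.7,7.6,0],"roll":0.122}

```text
clock: 4.32
ee_pos: [598.0, -98.7, 126.1]
eef_rot: [-1.571, -0.0, -2.636]
contact_force: [0.4, -0.7, -4.1]
opening: 48.9
```

>>> servo_tool:
  motion:
    - {"claw":0,"travel":[-8.7,7.6,0],"roll":0.122}
    - {"claw":0,"travel":[-8.7,7.6,0],"roll":0.122}
    - {"claw":0,"travel":[-8.7,7.6,0],"roll":0.122}
    - {"claw":0,"travel":[-8.7,7.6,0],"roll":0.122}
    - {"claw":0,"travel":[-8.7,7.6,0],"roll":0.122}
    - {"claw":0,"travel":[-8.7,7.6,0],"roll":0.122}
    - {"claw":0,"travel":[-8.7,7.6,0],"roll":0.122}
    - {"claw":0,"travel":[-8.7,7.6,0],"roll":0.122}
    - {"claw":0,"travel":[-8.7,7.6,0],"roll":0.122}
    - {"claw":0,"travel":[-8.7,7.6,0],"roll":0.122}

```text
clock: 5.15
ee_pos: [511.2, -22.7, 126.1]
eef_rot: [-1.571, -0.0, -1.416]
contact_force: [0.7, 0.9, -3.4]
opening: 49.1
```

>>> servo_tool:
  motion:
    - {"claw":0,"travel":[0,0,0],"roll":0}
    - {"claw":0,"travel":[0,0,0],"roll":0}
    - {"claw":0,"travel":[0,0,0],"roll":0}
    - {"claw":0,"travel":[0,0,0],"roll":0}
    - {"claw":0,"travel":[0,0,0],"roll":0}
    - {"claw":0,"travel":[0,0,0],"roll":0}
    - {"claw":0,"travel":[0,0,0],"roll":0}
    - {"claw":0,"travel":[0,0,0],"roll":0}
    - {"claw":0,"travel":[0,0,0],"roll":0}
    - {"claw":0,"travel":[0,0,0],"roll":0}

```text
clock: 5.98
ee_pos: [511.9, -23.1, 125.2]
eef_rot: [-1.571, -0.0, -1.422]
contact_force: [-1.2, 0.9, -5.3]
opening: 49.0
```

```bash
python3 - <<'E'
from fit import *
im,W=save("wrist","w2")
for _ in range(3):
    o=r.get_obs();print(o["clock"],o["ee_pos"],o["eef_rot"],o["opening"]); save("wrist","tmp")
print("stop",fit(W,stop,(478.3,197.5),55,[.15]))
print("stop upright",fit(W,stop,(478.3,197.5),55,[.15],zlo=25))
print("held",fit(W,lambda p:vblock(p-[0,0,102]),(511.6,-23),45,[-1.42],zlo=80))
E
```

```text
6.0333 [511.94861624 -23.09471741 125.24808319] [-1.57084727e+00 -3.55866106e-05 -1.42184831e+00] 48.880230978208694
6.0833 [511.91165902 -23.0781204  125.25605972] [-1.57088264e+00  1.86188033e-05 -1.42186709e+00] 49.280773887338064
6.1333 [511.9090339  -23.06786495 125.26155251] [-1.57084402e+00  2.31857411e-06 -1.42186353e+00] 48.90817696163406
stop [4.783e+02 1.975e+02 1.500e-01 0.000e+00       nan 0.000e+00]
stop upright [4.783e+02 1.975e+02 1.500e-01 0.000e+00       nan 0.000e+00]
held [ 5.12168e+02 -2.35010e+01 -1.42200e+00 -3.06400e+00  1.59300e+01
  2.92500e+03]fit.py:25: RuntimeWarning: invalid value encountered in scalar divide
  return np.round(np.append(b.x,[2*b.cost/len(P),len(P)]),3)
```

View pics/w2.png

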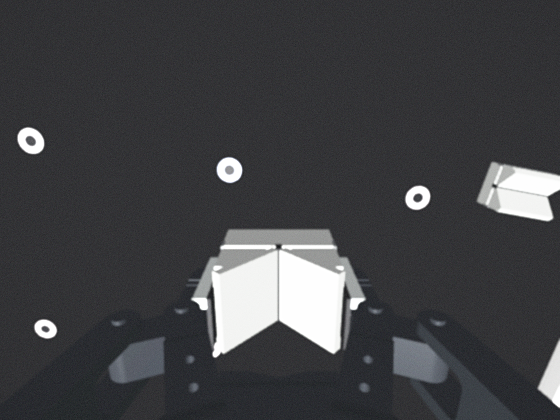

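>>> servo_tool:
  motion:
    - {"claw":0,"travel":[-2,16,16],"roll":0}
    - {"claw":0,"travel":[-3,20,20],"roll":0}
    - {"claw":0,"travel":[-3,20,20],"roll":0}
    - {"claw":0,"travel":[-2,16,16],"roll":0}
    - {"claw":0,"travel":[0,8,8],"roll":0}
    - {"claw":0,"travel":[0,0,0],"roll":0}
    - {"claw":0,"travel":[0,0,0],"roll":0}
    - {"claw":0,"travel":[0,0,0],"roll":0}
    - {"claw":0,"travel":[0,0,0],"roll":0}
    - {"claw":0,"travel":[0,0,0],"roll":0}

```text
clock: 7.02
ee_pos: [501.4, 56.2, 204.3]
eef_rot: [-1.573, -0.0, -1.423]
contact_force: [0.9, 0.3, -5.2]
opening: 49.3
```

```bash
python3 - <<'E'
from fit import *
im,W=save("wrist","w3")
o=r.get_obs();print(o["clock"],o["ee_pos"],o["eef_rot"],o["opening"])
for z in(6,16):print("stop",fit(W,stop,(478.3,197.5),55,[.15],zlo=z))
def st2(p):return U(box(p,[-28,-35,0],[28,-21,66]),cyl(p,1,(0,44.2),9,-43,-35))
for n in("w3","scene0","side0"):
    W=np.load(n+".npz")["W"]
    print(n,"upright front part",fit(W,st2,(484,162),32,[.15],zlo=16))
    P=W.reshape(-1,3);P=P[np.isfinite(P[:,0])];P=P[(P[:,2]>58)&(np.hypot(P[:,0]-484,P[:,1]-165)<40)]
    print(len(P),cv2.minAreaRect(P[:,:2].astype(np.float32)))
E
```

```text
7.0667 [501.57969004  56.26182749 204.44823403] [-1.57229299e+00 -3.74272317e-05 -1.42262447e+00] 49.20780605611464
stop [4.79506e+02 1.99148e+02 1.31000e-01 5.08000e-01 5.14900e+00 2.52800e+03]
stop [4.80273e+02 1.99449e+02 1.14000e-01 7.45000e-01 7.15000e+00 1.74300e+03]
w3 upright front part [4.79842e+02 1.97418e+02 1.35000e-01 2.73000e-01 2.77500e+00 2.62600e+03]
1644 ((483.72686767578125, 168.35009765625), (55.931068420410156, 14.280776977539062), 8.357033729553223)
scene0 upright front part [4.80956e+02 1.97298e+02 9.10000e-02 1.53900e+00 2.89000e+00 4.29000e+02]
183 ((484.0563049316406, 167.98423767089844), (57.80531311035156, 14.453927040100098), 8.402475357055664)
side0 upright front part [4.77810e+02 1.96316e+02 1.55000e-01 3.20000e-01 2.75000e+00 5.05000e+02]
225 ((481.45587158203125, 169.3208770751953), (55.65039825439453, 15.344686508178711), 8.928918838500977)
```

View pics/w3.png

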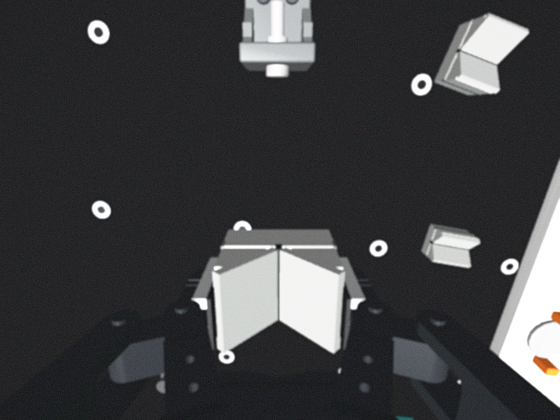

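The stop's upright top measures 55.9 × 14.3 mm, angle 8.4°, so the button face is at about (485.6, 153.6). The far block goes to (512, -24.5).

>>> servo_tool:
  motion:
    - {"claw":0,"travel":[2,-15,-15],"roll":0}
    - {"claw":0,"travel":[2.4,-20,-25],"roll":0}
    - {"claw":0,"travel":[2,-20,-28],"roll":0}
    - {"claw":0,"travel":[2,-15,-28],"roll":0}
    - {"claw":0,"travel":[2,-10.3,-26],"roll":0}
    - {"claw":0,"travel":[0,0,-22],"roll":0}
    - {"claw":0,"travel":[0,0,-16],"roll":0}
    - {"claw":0,"travel":[0,0,-10],"roll":0}
    - {"claw":0,"travel":[0,0,-5],"roll":0}
    - {"claw":0,"travel":[0,0,-2],"roll":0}

```text
clock: 7.9
ee_pos: [512.2, -23.5, 27.7]
eef_rot: [-1.572, 0.0, -1.422]
contact_force: [-1.1, -0.1, -4.6]
opening: 48.9
```

>>> servo_tool:
  motion:
    - {"claw":0,"travel":[0,0,-1],"roll":0}
    - {"claw":0,"travel":[0,0,-0.5],"roll":0}
    - {"claw":0,"travel":[0,0,-0.5],"roll":0}
    - {"claw":0,"travel":[0,0,0],"roll":0}
    - {"claw":0,"travel":[0,0,0],"roll":0}
    - {"claw":0,"travel":[0,0,0],"roll":0}
    - {"claw":0,"travel":[0,0,0],"roll":0}
    - {"claw":0,"travel":[0,0,0],"roll":0}
    - {"claw":0,"travel":[0,0,0],"roll":0}
    - {"claw":0,"travel":[0,0,0],"roll":0}

```text
clock: 8.73
ee_pos: [513.1, -23.4, 27.0]
eef_rot: [-1.569, -0.0, -1.422]
contact_force: [1.2, 0.8, 6.6]
opening: 49.0
```

>>> servo_tool:
  motion:
    - {"claw":1,"travel":[0,0,0],"roll":0}
    - {"claw":1,"travel":[0,0,0],"roll":0}
    - {"claw":1,"travel":[0,0,0],"roll":0}
    - {"claw":1,"travel":[0,0,0],"roll":0}
    - {"claw":1,"travel":[0,0,0],"roll":0}
    - {"claw":1,"travel":[0,0,5],"roll":0}
    - {"claw":1,"travel":[0,0,20],"roll":0}
    - {"claw":1,"travel":[0,0,35],"roll":0}
    - {"claw":1,"travel":[0,0,40],"roll":0}
    - {"claw":1,"travel":[0,0,40],"roll":0}

```text
clock: 9.57
ee_pos: [511.5, -23.4, 167.7]
eef_rot: [-1.572, 0.0, -1.422]
contact_force: [1.3, 0.1, -0.2]
opening: 85.7
```

>>> servo_tool:
  motion:
    - {"claw":1,"travel":[14,21.8,5],"roll":0.124}
    - {"claw":1,"travel":[14,21.8,5],"roll":0.124}
    - {"claw":1,"travel":[14,21.8,5],"roll":0.124}
    - {"claw":1,"travel":[14,21.8,5],"roll":0.124}
    - {"claw":1,"travel":[14,21.8,5],"roll":0.124}
    - {"claw":1,"travel":[14,21.8,5],"roll":0.124}
    - {"claw":1,"travel":[14,21.8,0],"roll":0.124}
    - {"claw":1,"travel":[14,21.8,0],"roll":0.124}
    - {"claw":1,"travel":[14,21.8,0],"roll":0.124}
    - {"claw":1,"travel":[14,21.8,0],"roll":0.124}

```text
clock: 10.4
ee_pos: [652.7, 195.7, 196.6]
eef_rot: [-1.571, 0.0, -0.176]
contact_force: [-0.2, -0.5, -0.6]
opening: 85.7
```

>>> servo_tool:
  motion:
    - {"claw":1,"travel":[0,0,0],"roll":0}
    - {"claw":1,"travel":[0,0,0],"roll":0}
    - {"claw":1,"travel":[0,0,0],"roll":0}
    - {"claw":1,"travel":[0,0,0],"roll":0}
    - {"claw":1,"travel":[0,0,0],"roll":0}
    - {"claw":1,"travel":[0,0,0],"roll":0}
    - {"claw":1,"travel":[0,0,0],"roll":0}
    - {"claw":1,"travel":[0,0,0],"roll":0}
    - {"claw":1,"travel":[0,0,0],"roll":0}
    - {"claw":1,"travel":[0,0,0],"roll":0}

```text
clock: 11.23
ee_pos: [652.3, 194.5, 196.3]
eef_rot: [-1.571, 0.0, -0.182]
contact_force: [-1.5, -0.7, 0.6]
opening: 85.3
```

```bash
python3 - <<'E'
from fit import *
im,W=save("wrist","w4")
o=r.get_obs();print(o["clock"],o["ee_pos"],o["eef_rot"],o["opening"])
print("B",fit(W,vblock,(652,194.5),42,[-.18]))
for n in("scene","side"):
    im,W=save(n,n+"1");print(n,"far",fit(W,vblock,(512,-24.5),42,[-1.42]))
E
```

```text
11.2833 [652.34319907 194.6037006  196.31985177] [-1.57074782e+00 -7.61326250e-05 -1.81895482e-01] 85.53929470055543
B [ 6.53755e+02  1.95446e+02 -1.81000e-01  3.42000e-01  2.34000e-01
  2.48800e+03]
scene far [ 5.13253e+02 -2.43790e+01 -1.43400e+00  1.78900e+00  4.45000e-01
  8.30000e+01]
side far [ 5.11709e+02 -2.43250e+01 -1.42600e+00  3.56000e-01  6.52000e-01
  4.32000e+02]
```

>>> servo_tool:
  motion:
    - {"claw":1,"travel":[1,0.5,-25],"roll":0}
    - {"claw":1,"travel":[0,0,-25],"roll":0}
    - {"claw":1,"travel":[0,0,-25],"roll":0}
    - {"claw":1,"travel":[0,0,-25],"roll":0}
    - {"claw":1,"travel":[0,0,-25],"roll":0}
    - {"claw":1,"travel":[0,0,-22],"roll":0}
    - {"claw":1,"travel":[0,0,-15],"roll":0}
    - {"claw":1,"travel":[0,0,-8],"roll":0}
    - {"claw":1,"travel":[0,0,0],"roll":0}
    - {"claw":0,"travel":[0,0,0],"roll":0}

```text
clock: 12.22
ee_pos: [653.7, 195.3, 26.7]
eef_rot: [-1.571, -0.0, -0.182]
contact_force: [-0.5, 0.1, 0.9]
opening: 75.3
```

>>> servo_tool:
  motion:
    - {"claw":0,"travel":[0,0,0],"roll":0}
    - {"claw":0,"travel":[0,0,0],"roll":0}
    - {"claw":0,"travel":[0,0,0],"roll":0}
    - {"claw":0,"travel":[0,0,0],"roll":0}
    - {"claw":0,"travel":[0,0,0],"roll":0}
    - {"claw":0,"travel":[0,0,0],"roll":0}
    - {"claw":0,"travel":[0,0,0],"roll":0}
    - {"claw":0,"travel":[0,0,0],"roll":0}
    - {"claw":0,"travel":[0,0,0],"roll":0}
    - {"claw":0,"travel":[0,0,0],"roll":0}

```text
clock: 13.05
ee_pos: [654.4, 195.4, 28.1]
eef_rot: [-1.57, -0.002, -0.182]
contact_force: [-0.7, -0.6, 6.5]
opening: 49.4
```

>>> servo_tool:
  motion:
    - {"claw":0,"travel":[0,0,15],"roll":0}
    - {"claw":0,"travel":[0,0,30],"roll":0}
    - {"claw":0,"travel":[0,0,35],"roll":0}
    - {"claw":0,"travel":[0,0,30],"roll":0}
    - {"claw":0,"travel":[-10,-6,0],"roll":-0.1034}
    - {"claw":0,"travel":[-14,-8.3,0],"roll":-0.1034}
    - {"claw":0,"travel":[-14,-8.3,0],"roll":-0.1034}
    - {"claw":0,"travel":[-14,-8.3,0],"roll":-0.1034}
    - {"claw":0,"travel":[-14,-8.3,0],"roll":-0.1034}
    - {"claw":0,"travel":[-14,-8.3,0],"roll":-0.1034}

```text
clock: 13.88
ee_pos: [572.2, 147.2, 137.1]
eef_rot: [-1.571, 0.0, -0.807]
contact_force: [-0.7, 0.3, -4.6]
opening: 48.7
```

>>> servo_tool:
  motion:
    - {"claw":0,"travel":[-14,-8.3,0],"roll":-0.1034}
    - {"claw":0,"travel":[-14,-8.3,0],"roll":-0.1034}
    - {"claw":0,"travel":[-14,-8.3,0],"roll":-0.1034}
    - {"claw":0,"travel":[-14,-8.3,0],"roll":-0.1034}
    - {"claw":0,"travel":[-14,-8.3,0],"roll":-0.1034}
    - {"claw":0,"travel":[-10,-6,0],"roll":-0.1034}
    - {"claw":0,"travel":[0,0,0],"roll":0}
    - {"claw":0,"travel":[0,0,0],"roll":0}
    - {"claw":0,"travel":[0,0,0],"roll":0}
    - {"claw":0,"travel":[0,0,0],"roll":0}

```text
clock: 14.72
ee_pos: [494.2, 100.5, 136.7]
eef_rot: [-1.57, 0.0, -1.421]
contact_force: [0.4, 0.1, -4.5]
opening: 48.9
```

```bash
python3 - <<'E'
from fit import *
im,W=save("wrist","w5")
o=r.get_obs();print(o["clock"],o["ee_pos"],o["eef_rot"],o["opening"])
print("held",fit(W,lambda p:vblock(p-[0,0,110]),(493.5,100),45,[-1.42],zlo=80))
P=W.reshape(-1,3);P=P[np.isfinite(P[:,0])];P=P[(P[:,2]>58)&(np.hypot(P[:,0]-484,P[:,1]-165)<40)]
print(len(P),cv2.minAreaRect(P[:,:2].astype(np.float32)))
E
```

```text
14.7667 [494.12133385 100.49970758 136.56603648] [-1.56992524e+00  9.56526510e-05 -1.42086615e+00] 49.07817563116857
held [ 4.94269e+02  1.01307e+02 -1.42000e+00 -5.10000e-01  1.27650e+01
  2.74200e+03]
2367 ((483.7767028808594, 168.6561279296875), (55.839115142822266, 13.61497974395752), 8.601137161254883)
```

>>> servo_tool:
  motion:
    - {"claw":0,"travel":[-0.3,-1,-12],"roll":0}
    - {"claw":0,"travel":[0,0,-20],"roll":0}
    - {"claw":0,"travel":[0,0,-22],"roll":0}
    - {"claw":0,"travel":[0,0,-20],"roll":0}
    - {"claw":0,"travel":[0,0,-16],"roll":0}
    - {"claw":0,"travel":[0,0,-10],"roll":0}
    - {"claw":0,"travel":[0,0,-5],"roll":0}
    - {"claw":0,"travel":[0,0,-2],"roll":0}
    - {"claw":0,"travel":[0,0,-1],"roll":0}
    - {"claw":0,"travel":[0,0,-1],"roll":0}

```text
clock: 15.6
ee_pos: [493.7, 99.3, 28.0]
eef_rot: [-1.57, 0.0, -1.422]
contact_force: [-4.7, 0.4, 15.9]
opening: 49.2
```

>>> servo_tool:
  motion:
    - {"claw":0,"travel":[0,0,-0.5],"roll":0}
    - {"claw":0,"travel":[0,0,-0.5],"roll":0}
    - {"claw":0,"travel":[0,0,0],"roll":0}
    - {"claw":0,"travel":[0,0,0],"roll":0}
    - {"claw":0,"travel":[0,0,0],"roll":0}
    - {"claw":0,"travel":[0,0,0],"roll":0}
    - {"claw":0,"travel":[0,0,0],"roll":0}
    - {"claw":0,"travel":[0,0,0],"roll":0}
    - {"claw":0,"travel":[0,0,0],"roll":0}
    - {"claw":0,"travel":[0,0,0],"roll":0}

```text
clock: 16.43
ee_pos: [493.7, 99.3, 28.0]
eef_rot: [-1.569, 0.0, -1.422]
contact_force: [-4.0, -0.2, 9.0]
opening: 48.7
```

>>> servo_tool:
  motion:
    - {"claw":1,"travel":[0,0,0],"roll":0}
    - {"claw":1,"travel":[0,0,0],"roll":0}
    - {"claw":1,"travel":[0,0,0],"roll":0}
    - {"claw":1,"travel":[0,0,0],"roll":0}
    - {"claw":1,"travel":[0,0,0],"roll":0}
    - {"claw":1,"travel":[0,0,5],"roll":0}
    - {"claw":1,"travel":[0,0,20],"roll":0}
    - {"claw":1,"travel":[0,0,35],"roll":0}
    - {"claw":1,"travel":[0,0,40],"roll":0}
    - {"claw":1,"travel":[0,0,40],"roll":0}

```text
clock: 17.27
ee_pos: [492.2, 99.0, 167.7]
eef_rot: [-1.572, -0.0, -1.423]
contact_force: [1.1, 0.7, 0.0]
opening: 85.5
```

>>> servo_tool:
  motion:
    - {"claw":1,"travel":[4,-26,15],"roll":0}
    - {"claw":1,"travel":[4,-26,15],"roll":0}
    - {"claw":1,"travel":[4,-26,15],"roll":0}
    - {"claw":1,"travel":[4,-26,15],"roll":0}
    - {"claw":1,"travel":[4,-26,0],"roll":0}
    - {"claw":1,"travel":[4,-26,0],"roll":0}
    - {"claw":1,"travel":[2,-16,0],"roll":0}
    - {"claw":1,"travel":[0,-8,0],"roll":0}
    - {"claw":1,"travel":[0,0,0],"roll":0}
    - {"claw":1,"travel":[0,0,0],"roll":0}

```text
clock: 18.1
ee_pos: [518.7, -80.6, 226.2]
eef_rot: [-1.571, 0.0, -1.424]
contact_force: [-0.4, -0.4, -0.2]
opening: 85.3
```

>>> servo_tool:
  motion:
    - {"claw":1,"travel":[0,0,0],"roll":0}
    - {"claw":1,"travel":[0,0,0],"roll":0}
    - {"claw":1,"travel":[0,0,0],"roll":0}
    - {"claw":1,"travel":[0,0,0],"roll":0}
    - {"claw":1,"travel":[0,0,0],"roll":0}
    - {"claw":1,"travel":[0,0,0],"roll":0}
    - {"claw":1,"travel":[0,0,0],"roll":0}
    - {"claw":1,"travel":[0,0,0],"roll":0}
    - {"claw":1,"travel":[0,0,0],"roll":0}
    - {"claw":1,"travel":[0,0,0],"roll":0}

```text
clock: 18.93
ee_pos: [519.0, -80.9, 226.3]
eef_rot: [-1.571, 0.0, -1.423]
contact_force: [0.2, 0.0, -0.6]
opening: 85.5
```

```bash
python3 - <<'E'
from fit import *
im,W=save("wrist","w6")
o=r.get_obs();print(o["clock"],o["ee_pos"],o["eef_rot"],o["opening"])
print("far",fit(W,vblock,(512,-24.5),42,[-1.42]))
print("near",fit(W,vblock,(493.7,100),42,[-1.42]))
P=W.reshape(-1,3);P=P[np.isfinite(P[:,0])];P=P[(P[:,2]>58)&(np.hypot(P[:,0]-484,P[:,1]-165)<40)]
print(len(P),cv2.minAreaRect(P[:,:2].astype(np.float32)) if len(P)>5 else 0)
for n in("scene","side"):
    im,W=save(n,n+"2");print(n)
    print("far",fit(W,vblock,(512,-24.5),42,[-1.42]))
    print("near",fit(W,vblock,(493.7,100),42,[-1.42]))
    P=W.reshape(-1,3);P=P[np.isfinite(P[:,0])];P=P[(P[:,2]>58)&(P[:,2]<80)&(np.hypot(P[:,0]-484,P[:,1]-165)<40)]
    print(len(P),cv2.minAreaRect(P[:,:2].astype(np.float32)) if len(P)>5 else 0)
E
```

```text
18.9833 [519.04388238 -80.94188585 226.29180187] [-1.57078708e+00 -1.08978456e-05 -1.42275943e+00] 84.96722634160663
far [ 5.13361e+02 -2.38040e+01 -1.42500e+00  3.74000e-01  2.96000e-01
  2.15900e+03]
near [ 4.93867e+02  1.00088e+02 -1.42100e+00  0.00000e+00  3.80000e-02
  2.81000e+02]
0 0
scene
far [513.184 -24.86   -1.424   1.743   0.684 473.   ]
near [493.689  99.13   -1.421   1.504   0.711 519.   ]
186 ((483.34857177734375, 168.1409149169922), (58.09435272216797, 14.731874465942383), 8.315009117126465)
side
far [ 5.11607e+02 -2.45090e+01 -1.42800e+00  2.40000e-01  5.84000e-01
  4.35000e+02]
near [ 4.9230e+02  9.9538e+01 -1.4240e+00  1.7000e-01  4.9900e-01  5.0700e+02]
216 ((481.7165832519531, 168.97276306152344), (55.86385726928711, 14.776191711425781), 8.450878143310547)
```

View pics/w6.png

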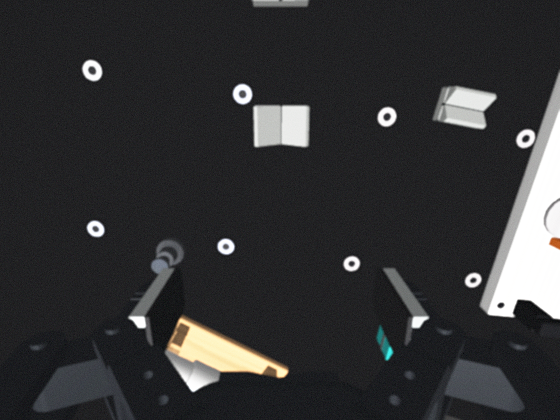

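The blocks stand in a row at (253–308, 105–147) and at the top edge. Both cameras put the far block about 1.1 mm too far in +x, so I'll nudge it by gripping again at the right x.

>>> servo_tool:
  motion:
    - {"claw":1,"travel":[-2.5,16,-12],"roll":0}
    - {"claw":1,"travel":[-2.5,20.5,-25],"roll":0}
    - {"claw":1,"travel":[-2.5,20,-28],"roll":0}
    - {"claw":1,"travel":[0,0,-30],"roll":0}
    - {"claw":1,"travel":[0,0,-30],"roll":0}
    - {"claw":1,"travel":[0,0,-30],"roll":0}
    - {"claw":1,"travel":[0,0,-25],"roll":0}
    - {"claw":1,"travel":[0,0,-15],"roll":0}
    - {"claw":1,"travel":[0,0,-4],"roll":0}
    - {"claw":1,"travel":[0,0,0],"roll":0}
  grip_force: 30

```text
clock: 19.92
ee_pos: [510.8, -24.4, 26.3]
eef_rot: [-1.573, 0.0, -1.423]
contact_force: [0.4, 0.5, 1.4]
opening: 85.0
```

>>> servo_tool:
  motion:
    - {"claw":0,"travel":[0,0,0],"roll":0}
    - {"claw":0,"travel":[0,0,0],"roll":0}
    - {"claw":0,"travel":[0,0,0],"roll":0}
    - {"claw":0,"travel":[0,0,0],"roll":0}
    - {"claw":0,"travel":[0,0,0],"roll":0}
    - {"claw":0,"travel":[0,0,0],"roll":0}
    - {"claw":0,"travel":[0,0,0],"roll":0}
    - {"claw":0,"travel":[0,0,0],"roll":0}
    - {"claw":0,"travel":[0,0,0],"roll":0}
    - {"claw":0,"travel":[0,0,0],"roll":0}

```text
clock: 20.75
ee_pos: [512.7, -24.4, 28.7]
eef_rot: [-1.568, -0.001, -1.423]
contact_force: [0.4, 0.0, 4.7]
opening: 49.5
```

```bash
python3 - <<'E'
from fit import *
for _ in range(4):
    o=r.get_obs();print(o["clock"],o["ee_pos"],o["eef_rot"],o["opening"],o["contact_force"]);save("scene","tmp")
E
```

```text
20.75 [512.66077607 -24.44930913  28.68773935] [-1.56822022e+00 -5.17158663e-04 -1.42265238e+00] 49.51558425620882 [3.62036004e-01 9.95422095e-04 4.68924451e+00]
20.8 [512.62308392 -24.45371338  28.68983618] [-1.56827024e+00 -5.28365574e-04 -1.42261824e+00] 49.47010773068034 [-0.04965779 -0.3549186   5.25253883]
20.85 [512.66970363 -24.45542838  28.72146567] [-1.56816799e+00 -5.32258291e-04 -1.42264941e+00] 49.19814263443864 [0.21078822 0.80304704 5.59730254]
20.9 [512.66181486 -24.45289637  28.7088651 ] [-1.56821380e+00 -5.30897907e-04 -1.42261133e+00] 49.54664732762575 [-0.10741323  0.4317284   4.37638997]
```

>>> servo_tool:
  motion:
    - {"claw":0,"travel":[-0.5,0,0],"roll":0}
    - {"claw":0,"travel":[-0.3,0,0],"roll":0}
    - {"claw":0,"travel":[0,0,0],"roll":0}
    - {"claw":1,"travel":[0,0,0],"roll":0}
    - {"claw":1,"travel":[0,0,0],"roll":0}
    - {"claw":1,"travel":[0,0,0],"roll":0}
    - {"claw":1,"travel":[0,0,0],"roll":0}
    - {"claw":1,"travel":[0,0,0],"roll":0}
    - {"claw":1,"travel":[0,0,10],"roll":0}
    - {"claw":1,"travel":[0,0,25],"roll":0}

```text
clock: 21.78
ee_pos: [508.5, -24.3, 60.7]
eef_rot: [-1.576, 0.001, -1.423]
contact_force: [-0.2, -0.3, 0.3]
opening: 85.3
```

>>> servo_tool:
  motion:
    - {"claw":1,"travel":[0,0,35],"roll":0}
    - {"claw":1,"travel":[0,-5,38],"roll":0}
    - {"claw":1,"travel":[-1,-12,36],"roll":0}
    - {"claw":1,"travel":[-1,-25,28],"roll":0.1}
    - {"claw":1,"travel":[-2,-34,0],"roll":0.115}
    - {"claw":1,"travel":[-2,-34,0],"roll":0.115}
    - {"claw":1,"travel":[-2,-34,0],"roll":0.115}
    - {"claw":1,"travel":[-2,-34,0],"roll":0.115}
    - {"claw":1,"travel":[-2,-34,0],"roll":0.115}
    - {"claw":1,"travel":[-2,-34,0],"roll":0.115}

```text
clock: 22.62
ee_pos: [496.2, -272.0, 200.1]
eef_rot: [-1.571, -0.0, -0.627]
contact_force: [-0.1, -0.1, 0.3]
opening: 85.2
```

>>> servo_tool:
  motion:
    - {"claw":1,"travel":[-2,-34,0],"roll":0.115}
    - {"claw":1,"travel":[-3,-20,0],"roll":0.117}
    - {"claw":1,"travel":[-2,-10,0],"roll":0}
    - {"claw":1,"travel":[0,0,0],"roll":0}
    - {"claw":1,"travel":[0,0,0],"roll":0}
    - {"claw":1,"travel":[0,0,0],"roll":0}
    - {"claw":1,"travel":[0,0,0],"roll":0}
    - {"claw":1,"travel":[0,0,0],"roll":0}
    - {"claw":1,"travel":[0,0,0],"roll":0}
    - {"claw":1,"travel":[0,0,0],"roll":0}

```text
clock: 23.45
ee_pos: [489.9, -333.8, 199.4]
eef_rot: [-1.571, -0.0, -0.4]
contact_force: [-0.5, -0.4, 0.1]
opening: 85.3
```

```bash
python3 - <<'E'
from fit import *
im,W=save("wrist","w7")
o=r.get_obs();print(o["clock"],o["ee_pos"],o["eef_rot"],o["opening"])
print("shaft",fit(W,shaft,(478.5,-329),130,[-.4]))
for n in("scene","side"):
    im,W=save(n,n+"3");print(n)
    print("far",fit(W,vblock,(512,-24.5),42,[-1.42]))
    print("near",fit(W,vblock,(493.7,100),42,[-1.42]))
E
```

```text
23.5 [ 489.87614969 -333.95034422  199.35683005] [-1.57081455e+00 -1.56611702e-05 -4.00281340e-01] 85.3477134624869
shaft [ 4.79769e+02 -3.27752e+02 -4.00000e-01  5.50000e-02  9.40000e-01
  2.59500e+03]
scene
far [512.5   -24.928  -1.422   1.578   0.669 471.   ]
near [493.762  99.057  -1.421   1.612   0.715 518.   ]
side
far [ 5.10985e+02 -2.44210e+01 -1.42400e+00  3.13000e-01  6.47000e-01
  4.39000e+02]
near [ 4.92156e+02  9.96190e+01 -1.42100e+00  2.89000e-01  5.17000e-01
  5.14000e+02]
```

View pics/w7.png

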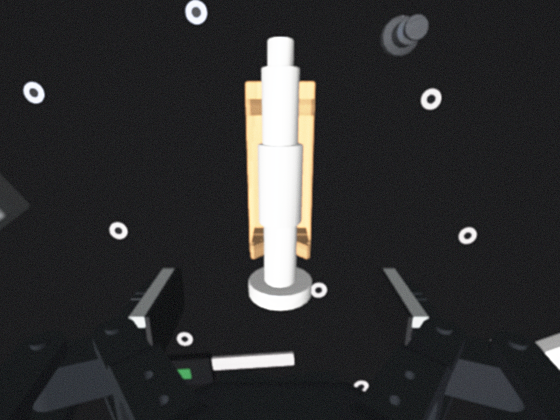

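>>> servo_tool:
  motion:
    - {"claw":1,"travel":[2.6,0.5,-15],"roll":0}
    - {"claw":1,"travel":[0,0,-25],"roll":0}
    - {"claw":1,"travel":[0,0,-28],"roll":0}
    - {"claw":1,"travel":[0,0,-28],"roll":0}
    - {"claw":1,"travel":[0,0,-25],"roll":0}
    - {"claw":1,"travel":[0,0,-18],"roll":0}
    - {"claw":1,"travel":[0,0,-10],"roll":0}
    - {"claw":1,"travel":[0,0,-4.5],"roll":0}
    - {"claw":1,"travel":[0,0,0],"roll":0}
    - {"claw":0,"travel":[0,0,0],"roll":0}
  grip_force: 80

```text
clock: 24.43
ee_pos: [492.8, -334.2, 46.6]
eef_rot: [-1.571, -0.001, -0.401]
contact_force: [0.4, -0.0, -0.4]
opening: 75.5
```

>>> servo_tool:
  motion:
    - {"claw":0,"travel":[0,0,0],"roll":0}
    - {"claw":0,"travel":[0,0,0],"roll":0}
    - {"claw":0,"travel":[0,0,0],"roll":0}
    - {"claw":0,"travel":[0,0,0],"roll":0}
    - {"claw":0,"travel":[0,0,0],"roll":0}
    - {"claw":0,"travel":[0,0,0],"roll":0}
    - {"claw":0,"travel":[0,0,0],"roll":0}
    - {"claw":0,"travel":[0,0,0],"roll":0}
    - {"claw":0,"travel":[0,0,0],"roll":0}
    - {"claw":0,"travel":[0,0,0],"roll":0}

```text
clock: 25.27
ee_pos: [493.1, -333.6, 47.1]
eef_rot: [-1.57, -0.001, -0.401]
contact_force: [0.3, 5.0, 8.0]
opening: 36.0
```

```bash
python3 - <<'E'
from bench import r
o=r.get_obs();print(o["clock"],o["ee_pos"],o["eef_rot"],o["opening"],o["contact_force"])
E
```

```text
25.2667 [ 493.12231728 -333.58345768   47.09402646] [-1.57016208e+00 -1.44572645e-03 -4.00999902e-01] 36.02787393266434 [0.29453271 5.02627354 8.01599432]
```

>>> servo_tool:
  motion:
    - {"claw":0,"travel":[0,0,5],"roll":0}
    - {"claw":0,"travel":[0,0,12],"roll":0}
    - {"claw":0,"travel":[0,0,20],"roll":0}
    - {"claw":0,"travel":[0,0,25],"roll":0}
    - {"claw":0,"travel":[0,0,25],"roll":0}
    - {"claw":0,"travel":[0,0,20],"roll":0}
    - {"claw":0,"travel":[0,0,10],"roll":0}
    - {"claw":0,"travel":[0.3,10,3],"roll":-0.03}
    - {"claw":0,"travel":[0.6,18,0],"roll":-0.05}
    - {"claw":0,"travel":[0.8,25,0],"roll":-0.07}

```text
clock: 26.1
ee_pos: [493.8, -281.5, 166.2]
eef_rot: [-1.571, -0.001, -0.554]
contact_force: [0.5, 0.4, -4.9]
opening: 35.7
```

>>> servo_tool:
  motion:
    - {"claw":0,"travel":[0.9,27,0],"roll":-0.078}
    - {"claw":0,"travel":[0.9,27,0],"roll":-0.078}
    - {"claw":0,"travel":[0.9,27,0],"roll":-0.078}
    - {"claw":0,"travel":[0.9,27,0],"roll":-0.078}
    - {"claw":0,"travel":[0.9,27,0],"roll":-0.078}
    - {"claw":0,"travel":[0.9,27,0],"roll":-0.078}
    - {"claw":0,"travel":[0.9,27,0],"roll":-0.078}
    - {"claw":0,"travel":[0.9,27,0],"roll":-0.078}
    - {"claw":0,"travel":[0.9,27,0],"roll":-0.078}
    - {"claw":0,"travel":[0.9,25,0],"roll":-0.07}

```text
clock: 26.93
ee_pos: [502.3, -11.5, 165.7]
eef_rot: [-1.572, 0.0, -1.327]
contact_force: [-0.2, -0.1, -5.4]
opening: 35.9
```

>>> servo_tool:
  motion:
    - {"claw":0,"travel":[0.8,20,0],"roll":-0.06}
    - {"claw":0,"travel":[0.5,11,0],"roll":-0.039}
    - {"claw":0,"travel":[0.1,5,0],"roll":0}
    - {"claw":0,"travel":[0,0,0],"roll":0}
    - {"claw":0,"travel":[0,0,0],"roll":0}
    - {"claw":0,"travel":[0,0,0],"roll":0}
    - {"claw":0,"travel":[0,0,0],"roll":0}
    - {"claw":0,"travel":[0,0,0],"roll":0}
    - {"claw":0,"travel":[0,0,0],"roll":0}
    - {"claw":0,"travel":[0,0,0],"roll":0}

```text
clock: 27.77
ee_pos: [504.4, 22.8, 165.8]
eef_rot: [-1.571, -0.0, -1.422]
contact_force: [0.1, -0.0, -5.5]
opening: 35.8
```

```bash
python3 - <<'E'
from fit import *
im,W=save("wrist","w8")
o=r.get_obs();print(o["clock"],o["ee_pos"],o["eef_rot"],o["opening"],o["contact_force"])
for n in("wrist","scene","side"):
    if n!="wrist": im,W=save(n,n+"4")
    P=W.reshape(-1,3);P=P[np.isfinite(P[:,0])]
    d=P[:,:2]-[503,37.8];al=d@[.149,-.989];la=d@[.989,.149]
    k=(abs(la)<22)&(P[:,2]>110)&(P[:,2]<215)&(al<-30)&(al>-130);Q=P[k];a=al[k];l=la[k]
    print(n,len(Q), "end",np.percentile(a,.5) if len(a) else 0)
    for lo,hi in((-108,-94),(-90,-70),(-70,-50)):
        m=(a>lo)&(a<hi)
        if m.sum()>20:print(lo,hi,"lat",np.round(np.percentile(l[m],[2,50,98]),1),"ztop",np.percentile(Q[m,2],95).round(1))
E
```

```text
27.8167 [504.43939295  22.83961846 165.78429897] [-1.57078516e+00 -4.88200216e-05 -1.42191187e+00] 36.04018695441397 [-0.80654863 -0.03073182 -5.4145356 ]
wrist 17517 end -91.15959966425345
-90 -70 lat [-14.4  -0.7  13.1] ztop 184.2
-70 -50 lat [-14.4  -0.7  13.2] ztop 184.2
scene 646 end -111.24711261909438
-108 -94 lat [-5.4  5.8  9.6] ztop 180.9
-90 -70 lat [-9.1  8.2 14.5] ztop 185.1
-70 -50 lat [-9.9  7.7 14.6] ztop 185.7
side 662 end -112.99071546563836
-108 -94 lat [-12.   -3.2   6.7] ztop 179.6
-90 -70 lat [-16.5  -3.3  11.6] ztop 184.5
-70 -50 lat [-16.8  -3.7  11.2] ztop 184.1
```

View pics/w8.png

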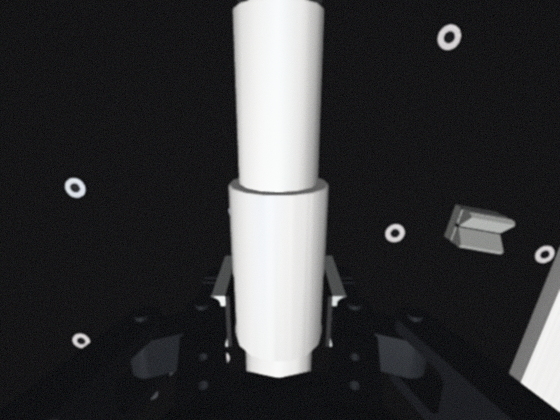

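>>> servo_tool:
  motion:
    - {"claw":0,"travel":[0.7,0.3,-10],"roll":0}
    - {"claw":0,"travel":[0,0,-18],"roll":0}
    - {"claw":0,"travel":[0,0,-20],"roll":0}
    - {"claw":0,"travel":[0,0,-20],"roll":0}
    - {"claw":0,"travel":[0,0,-18],"roll":0}
    - {"claw":0,"travel":[0,0,-14],"roll":0}
    - {"claw":0,"travel":[0,0,-10],"roll":0}
    - {"claw":0,"travel":[0,0,-6],"roll":0}
    - {"claw":0,"travel":[0,0,-3],"roll":0}
    - {"claw":0,"travel":[0,0,-2],"roll":0}

```text
clock: 28.75
ee_pos: [505.3, 23.4, 44.6]
eef_rot: [-1.571, -0.0, -1.422]
contact_force: [-0.3, -0.9, -4.6]
opening: 36.0
```

>>> servo_tool:
  motion:
    - {"claw":0,"travel":[0,0,-1],"roll":0}
    - {"claw":0,"travel":[0,0,-1],"roll":0}
    - {"claw":0,"travel":[0,0,-0.5],"roll":0}
    - {"claw":0,"travel":[0,0,-0.5],"roll":0}
    - {"claw":0,"travel":[0,0,0],"roll":0}
    - {"claw":0,"travel":[0,0,0],"roll":0}
    - {"claw":0,"travel":[0,0,0],"roll":0}
    - {"claw":0,"travel":[0,0,0],"roll":0}
    - {"claw":0,"travel":[0,0,0],"roll":0}
    - {"claw":0,"travel":[0,0,0],"roll":0}

```text
clock: 29.58
ee_pos: [505.1, 23.4, 41.8]
eef_rot: [-1.571, -0.0, -1.422]
contact_force: [-0.2, 0.1, -4.0]
opening: 36.4
```

>>> servo_tool:
  motion:
    - {"claw":0,"travel":[0,0,-0.4],"roll":0}
    - {"claw":0,"travel":[0,0,-0.3],"roll":0}
    - {"claw":0,"travel":[0,0,-0.3],"roll":0}
    - {"claw":0,"travel":[0,0,-0.3],"roll":0}
    - {"claw":0,"travel":[0,0,0],"roll":0}
    - {"claw":0,"travel":[0,0,0],"roll":0}
    - {"claw":0,"travel":[0,0,0],"roll":0}
    - {"claw":0,"travel":[0,0,0],"roll":0}
    - {"claw":0,"travel":[0,0,0],"roll":0}
    - {"claw":0,"travel":[0,0,0],"roll":0}

```text
clock: 30.42
ee_pos: [505.4, 23.4, 41.4]
eef_rot: [-1.57, -0.0, -1.422]
contact_force: [-4.5, -0.3, 11.5]
opening: 36.1
```

>>> servo_tool:
  motion:
    - {"claw":0.7,"travel":[0,0,0],"roll":0}
    - {"claw":1,"travel":[0,0,0],"roll":0}
    - {"claw":1,"travel":[0,0,0],"roll":0}
    - {"claw":1,"travel":[0,0,0],"roll":0}
    - {"claw":1,"travel":[0,0,0],"roll":0}
    - {"claw":1,"travel":[0,0,5],"roll":0}
    - {"claw":1,"travel":[0,0,20],"roll":0}
    - {"claw":1,"travel":[0,0,35],"roll":0}
    - {"claw":1,"travel":[0,0,40],"roll":0}
    - {"claw":1,"travel":[0,0,40],"roll":0}

```text
clock: 31.25
ee_pos: [504.3, 23.4, 181.9]
eef_rot: [-1.572, 0.0, -1.422]
contact_force: [0.3, -0.6, 0.2]
opening: 85.3
```

>>> servo_tool:
  motion:
    - {"claw":1,"travel":[2,-14,15],"roll":0}
    - {"claw":1,"travel":[3,-20,15],"roll":0}
    - {"claw":1,"travel":[3,-20,15],"roll":0}
    - {"claw":1,"travel":[2,-20,10],"roll":0}
    - {"claw":1,"travel":[0,-6,0],"roll":0}
    - {"claw":1,"travel":[0,0,0],"roll":0}
    - {"claw":1,"travel":[0,0,0],"roll":0}
    - {"claw":1,"travel":[0,0,0],"roll":0}
    - {"claw":1,"travel":[0,0,0],"roll":0}
    - {"claw":1,"travel":[0,0,0],"roll":0}

```text
clock: 32.08
ee_pos: [514.8, -55.8, 234.9]
eef_rot: [-1.572, 0.0, -1.421]
contact_force: [-0.2, 0.1, 0.3]
opening: 85.2
```

```bash
cat > chk.py <<'E'
from fit import *
import sys
def asm(p): # origin shaft origin projected on the table; blocks included
    R=p;return U(sh(R,44.2),*[vblock(R-[x,0,0]) for x in(-63,63)])
def check(tag):
    o=r.get_obs();print(o["clock"],o["ee_pos"],o["eef_rot"][2],o["opening"])
    for n in("scene","side","wrist"):
        im,W=save(n,n+tag)
        print(n,"shaft",fit(W,seated,(503,37.8),125,[-1.42],zlo=47,zhi=80),"thick",end=" ")
        P=W.reshape(-1,3);P=P[np.isfinite(P[:,0])]
        P=P[(P[:,2]>40)&(P[:,2]<80)];d=P[:,:2]-[503,37.8];al=d@[.149,-.989];la=d@[.989,.149]
        for lo,hi in((-108,-94),(-90,-84),(-28,28),(84,90)):
            m=(al>lo)&(al<hi)&(abs(la)<30)
            print(np.percentile(P[m,2],97).round(1) if m.sum()>10 else None,end=" ")
        k=(P[:,2]>58)&(np.hypot(P[:,0]-484,P[:,1]-165)<42)&(al<-125)
        print("stop",k.sum()>20 and np.round(np.hstack(cv2.minAreaRect(P[k,:2].astype(np.float32))),2))
E
python3 -c "
from chk import *
check('5')"
```

```text
32.0833 [514.76894397 -55.7757177  234.89194816] -1.420681638624531 85.15465104473007
scene shaft [ 5.03025e+02  3.73310e+01 -1.42000e+00  1.33500e+00  1.02300e+00
  1.32100e+03] thick 56.4 62.2 65.7 61.6 stop [483.64 168.49  57.68  13.69   8.23]
side shaft [ 5.01605e+02  3.75470e+01 -1.42000e+00 -4.30000e-02  6.79000e-01
  1.31700e+03] thick 55.3 60.2 64.2 63.3 stop [481.6  168.8   55.59  14.86   8.24]
wrist shaft [ 5.03366e+02  3.78450e+01 -1.42000e+00  6.00000e-02  2.93000e-01
  2.62600e+03] thick None None 64.0 60.1 stop False
```

View pics/side5.png

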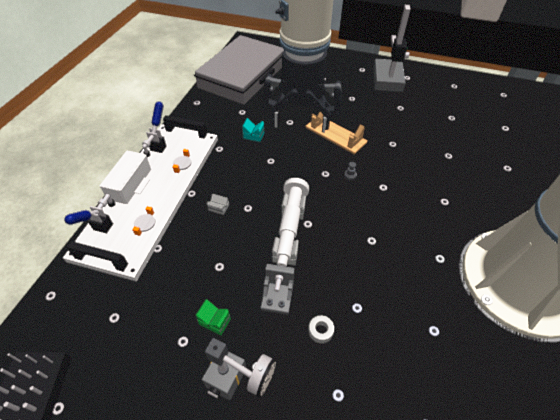

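The shaft is seated: its top heights fit the model to 0.1 mm (side and wrist), the gap is about 5.6 mm and the lateral error is under 0.6 mm. In the side view it lies in line from the stop (278,285) to the flange (293,187). Next is the indicator, and I'll check the wrist camera's mounting first.

>>> servo_tool:
  motion:
    - {"claw":1,"travel":[0,20,5],"roll":0.08}
    - {"claw":1,"travel":[0,35,5],"roll":0.105}
    - {"claw":1,"travel":[0,37,5],"roll":0.105}
    - {"claw":1,"travel":[0,37,5],"roll":0.105}
    - {"claw":1,"travel":[0,37,5],"roll":0.105}
    - {"claw":1,"travel":[0,37,5],"roll":0.105}
    - {"claw":1,"travel":[0,37,0],"roll":0.105}
    - {"claw":1,"travel":[0,37,0],"roll":0.105}
    - {"claw":1,"travel":[0,37,0],"roll":0.105}
    - {"claw":1,"travel":[0,37,0],"roll":0.105}
  grip_force: 80

```text
clock: 33.07
ee_pos: [514.6, 296.5, 265.5]
eef_rot: [-1.571, -0.0, -0.391]
contact_force: [1.4, 0.6, 1.0]
opening: 85.4
```

>>> servo_tool:
  motion:
    - {"claw":1,"travel":[0,37,0],"roll":0.105}
    - {"claw":1,"travel":[0,28,0],"roll":0.105}
    - {"claw":1,"travel":[0,14,0],"roll":0.055}
    - {"claw":1,"travel":[0,0,0],"roll":0}
    - {"claw":1,"travel":[0,0,0],"roll":0}
    - {"claw":1,"travel":[0,0,0],"roll":0}
    - {"claw":1,"travel":[0,0,0],"roll":0}
    - {"claw":1,"travel":[0,0,0],"roll":0}
    - {"claw":1,"travel":[0,0,0],"roll":0}
    - {"claw":1,"travel":[0,0,0],"roll":0}

```text
clock: 33.9
ee_pos: [515.3, 372.8, 265.7]
eef_rot: [-1.571, -0.0, -0.133]
contact_force: [0.0, 0.5, -0.6]
opening: 85.4
```

```bash
python3 - <<'E'
from fit import *
im,W=save("wrist","w9")
o=r.get_obs();print(o["clock"],o["ee_pos"],o["eef_rot"],o["opening"])
p=r.camera_params("wrist");print(np.round(p["world_from_camera"],3).tolist())
P=W.reshape(-1,3);P=P[np.isfinite(P[:,0])]
for lo,hi,ra in((150,162,22),(45,56,50)):
    k=(P[:,2]>lo)&(P[:,2]<hi)&(np.hypot(P[:,0]-515.5,P[:,1]-373.8)<ra)
    print(k.sum(),np.median(P[k,2]) if k.any() else 0,cv2.minAreaRect(P[k,:2].astype(np.float32)) if k.sum()>5 else 0)
print("ind",fit(W,ind,(515.5,373.8),45,[-.13]))
E
```

```text
33.95 [515.28892553 372.95109109 265.65388904] [-1.57068050e+00 -1.60000191e-04 -1.32474904e-01] 85.88333951604399
[[0.132, 0.945, 0.301, 438.443], [0.991, -0.126, -0.041, 383.28], [-0.001, 0.303, -0.953, 391.524], [0.0, 0.0, 0.0, 1.0]]
978 156.1879057723603 ((515.98974609375, 374.46649169921875), (23.948211669921875, 23.506362915039062), 81.87378692626953)
1701 50.303856516552514 ((516.4431762695312, 374.1522521972656), (59.99999237060547, 49.95148849487305), 82.6619644165039)
ind [ 5.16563e+02  3.75610e+02 -1.31000e-01  3.72000e-01  3.24600e+00
  1.89700e+03]
```

View pics/w9.png

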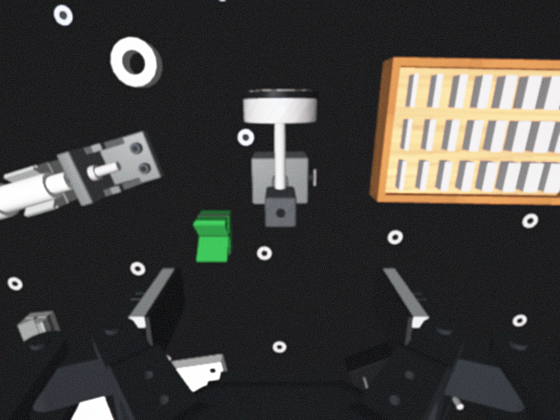

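The wrist view shows the indicator's clamp block at (280,208), the base below it and the dial at (280,105) towards the robot. The jaws straddle the y faces, and the camera clears the dial. I'll descend and grip.

>>> servo_tool:
  motion:
    - {"claw":1,"travel":[0.8,1.5,-12],"roll":0.004}
    - {"claw":1,"travel":[0,0,-20],"roll":0}
    - {"claw":1,"travel":[0,0,-22],"roll":0}
    - {"claw":1,"travel":[0,0,-22],"roll":0}
    - {"claw":1,"travel":[0,0,-20],"roll":0}
    - {"claw":1,"travel":[0,0,-16],"roll":0}
    - {"claw":1,"travel":[0,0,-10],"roll":0}
    - {"claw":1,"travel":[0,0,-6],"roll":0}
    - {"claw":1,"travel":[0,0,-2.5],"roll":0}
    - {"claw":1,"travel":[0,0,0],"roll":0}
  grip_force: 60

```text
clock: 34.78
ee_pos: [516.0, 375.0, 134.8]
eef_rot: [-1.571, 0.0, -0.128]
contact_force: [0.3, -0.3, 0.0]
opening: 85.3
```

>>> servo_tool:
  motion:
    - {"claw":0.5,"travel":[0,0,0],"roll":0}
    - {"claw":0.4,"travel":[0,0,0],"roll":0}
    - {"claw":0.35,"travel":[0,0,0],"roll":0}
    - {"claw":0.32,"travel":[0,0,0],"roll":0}
    - {"claw":0.29,"travel":[0,0,0],"roll":0}
    - {"claw":0.27,"travel":[0,0,0],"roll":0}
    - {"claw":0.25,"travel":[0,0,0],"roll":0}
    - {"claw":0.2,"travel":[0,0,0],"roll":0}
    - {"claw":0,"travel":[0,0,0],"roll":0}
    - {"claw":0,"travel":[0,0,0],"roll":0}

```text
clock: 35.62
ee_pos: [516.1, 374.8, 135.5]
eef_rot: [-1.571, -0.0, -0.128]
contact_force: [-1.0, -3.7, 5.2]
opening: 23.7
```

>>> servo_tool:
  motion:
    - {"claw":0,"travel":[0,0,0],"roll":0}
    - {"claw":0,"travel":[0,0,0],"roll":0}
    - {"claw":0,"travel":[0,0,2],"roll":0}
    - {"claw":0,"travel":[0,0,3],"roll":0}
    - {"claw":0,"travel":[0,0,3],"roll":0}
    - {"claw":0,"travel":[0,0,2],"roll":0}
    - {"claw":0,"travel":[0,0,0],"roll":0}
    - {"claw":0,"travel":[0,0,0],"roll":0}
    - {"claw":0,"travel":[0,0,0],"roll":0}
    - {"claw":0,"travel":[0,0,0],"roll":0}

```text
clock: 36.45
ee_pos: [515.8, 374.9, 144.7]
eef_rot: [-1.571, 0.0, -0.128]
contact_force: [-0.7, -0.3, -6.5]
opening: 23.6
```

```bash
python3 - <<'E'
from bench import r
o=r.get_obs();print(o["clock"],o["ee_pos"],o["eef_rot"],o["opening"],o["contact_force"],o["torque"])
E
```

```text
36.45 [515.78092141 374.86827653 144.74362293] [-1.57104848e+00  2.85668031e-04 -1.27585031e-01] 23.598414696655592 [-0.73787088 -0.28401521 -6.54606797] [-0.00071913 -0.06303128  0.04431951]
```

>>> servo_tool:
  motion:
    - {"claw":0,"travel":[0,0,8],"roll":0}
    - {"claw":0,"travel":[0,0,15],"roll":0}
    - {"claw":0,"travel":[0,0,20],"roll":0}
    - {"claw":0,"travel":[0,0,20],"roll":0}
    - {"claw":0,"travel":[0,0,15],"roll":0}
    - {"claw":0,"travel":[1,-6,7],"roll":0.005}
    - {"claw":0,"travel":[2.5,-13,0],"roll":0.01}
    - {"claw":0,"travel":[4,-21,0],"roll":0.018}
    - {"claw":0,"travel":[4,-21,0],"roll":0.018}
    - {"claw":0,"travel":[4,-21,0],"roll":0.018}

```text
clock: 37.28
ee_pos: [531.1, 291.6, 229.8]
eef_rot: [-1.571, 0.001, -0.057]
contact_force: [0.1, 0.5, -7.1]
opening: 23.5
```

>>> servo_tool:
  motion:
    - {"claw":0,"travel":[4,-21,0],"roll":0.018}
    - {"claw":0,"travel":[4,-21,0],"roll":0.018}
    - {"claw":0,"travel":[4,-21,0],"roll":0.018}
    - {"claw":0,"travel":[4,-21,0],"roll":0.018}
    - {"claw":0,"travel":[4,-21,0],"roll":0.018}
    - {"claw":0,"travel":[4,-21,0],"roll":0.018}
    - {"claw":0,"travel":[4,-21,0],"roll":0.018}
    - {"claw":0,"travel":[4,-21,0],"roll":0.018}
    - {"claw":0,"travel":[4,-21,0],"roll":0.018}
    - {"claw":0,"travel":[4,-21,0],"roll":0.018}

```text
clock: 38.12
ee_pos: [571.0, 81.4, 229.8]
eef_rot: [-1.571, 0.001, 0.123]
contact_force: [1.5, 0.2, -7.0]
opening: 23.6
```

>>> servo_tool:
  motion:
    - {"claw":0,"travel":[3.5,-18,0],"roll":0.017}
    - {"claw":0,"travel":[2,-11,0],"roll":0.01}
    - {"claw":0,"travel":[0.5,-5,0],"roll":0}
    - {"claw":0,"travel":[0,0,0],"roll":0}
    - {"claw":0,"travel":[0,0,0],"roll":0}
    - {"claw":0,"travel":[0,0,0],"roll":0}
    - {"claw":0,"travel":[0,0,0],"roll":0}
    - {"claw":0,"travel":[0,0,0],"roll":0}
    - {"claw":0,"travel":[0,0,0],"roll":0}
    - {"claw":0,"travel":[0,0,0],"roll":0}

```text
clock: 38.95
ee_pos: [577.4, 49.3, 230.0]
eef_rot: [-1.571, -0.0, 0.149]
contact_force: [1.0, 0.1, -6.3]
opening: 23.7
```

```bash
python3 - <<'E'
from fit import *
im,W=save("wrist","w10")
o=r.get_obs();print(o["clock"],o["ee_pos"],o["eef_rot"],o["opening"],o["contact_force"])
for n in("wrist","scene","side"):
    if n!="wrist":im,W=save(n,n+"6")
    print(n,"shaft",fit(W,seated,(503,37.8),125,[-1.42],zlo=47,zhi=80))
    P=W.reshape(-1,3);P=P[np.isfinite(P[:,0])]
    for lo,hi,ra in((130,150,50),):
        k=(P[:,2]>lo)&(P[:,2]<hi)&(np.hypot(P[:,0]-577,P[:,1]-49)<ra)
        print(k.sum(),np.median(P[k,2]) if k.any() else 0,cv2.minAreaRect(P[k,:2].astype(np.float32)) if k.sum()>5 else 0)
    # the dial body
    k=(P[:,2]>200)&(P[:,2]<262)&(np.hypot(P[:,0]-503,P[:,1]-38)<45)
    if k.sum()>20:print("dial",k.sum(),np.round(np.hstack(cv2.minAreaRect(P[k,:2].astype(np.float32))),1),P[k,2].max())
E
```

```text
39.0 [577.41001799  49.19594403 229.98110658] [-1.57080877e+00  5.26266372e-06  1.48810488e-01] 23.359710990606587 [ 0.14834004  0.63998315 -6.3237087 ]
wrist shaft [ 5.03249e+02  3.89750e+01 -1.42000e+00  9.00000e-02  9.28000e-01
  2.07000e+03]
4778 144.7649476282976 ((576.9400024414062, 52.39508819580078), (49.66144943237305, 67.012451171875), 8.662227630615234)
dial 12182 [519.   41.   57.4  55.1   9.5] 261.9865401302251
scene shaft [503.165  37.384  -1.42    1.36    1.036 922.   ]
691 145.57923315065113 ((578.1367797851562, 51.89960861206055), (51.58849334716797, 67.05648040771484), 7.240501403808594)
dial 300 [502.5  42.1  23.4  47.1  10.4] 260.809326854415
side shaft [ 5.01633e+02  3.76570e+01 -1.42000e+00 -9.90000e-02  6.79000e-01
  1.29800e+03]
611 144.23697789272262 ((575.5248413085938, 52.437904357910156), (50.41525650024414, 67.5311508178711), 9.118376731872559)
dial 484 [517.8  43.3  58.4  50.4   8.6] 260.757389053919
```

View pics/w10.png

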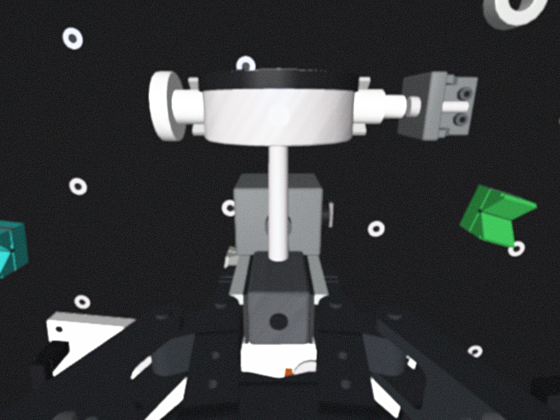

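Base-to-shaft offsets match the target to about 1 mm in all three cameras. In the wrist view the dial (280,110) is over the thick middle. I'll lower straight down.

>>> servo_tool:
  motion:
    - {"claw":0,"travel":[-0.4,-0.2,-6],"roll":0}
    - {"claw":0,"travel":[0,0,-12],"roll":0}
    - {"claw":0,"travel":[0,0,-15],"roll":0}
    - {"claw":0,"travel":[0,0,-15],"roll":0}
    - {"claw":0,"travel":[0,0,-14],"roll":0}
    - {"claw":0,"travel":[0,0,-12],"roll":0}
    - {"claw":0,"travel":[0,0,-9],"roll":0}
    - {"claw":0,"travel":[0,0,-5],"roll":0}
    - {"claw":0,"travel":[0,0,-3],"roll":0}
    - {"claw":0,"travel":[0,0,-1],"roll":0}

```text
clock: 39.93
ee_pos: [577.1, 48.7, 137.6]
eef_rot: [-1.571, 0.0, 0.148]
contact_force: [0.5, 0.8, -6.3]
opening: 23.6
```

>>> servo_tool:
  motion:
    - {"claw":0,"travel":[0,0,-0.5],"roll":0}
    - {"claw":0,"travel":[0,0,-0.5],"roll":0}
    - {"claw":0,"travel":[0,0,-0.5],"roll":0}
    - {"claw":0,"travel":[0,0,0],"roll":0}
    - {"claw":0,"travel":[0,0,0],"roll":0}
    - {"claw":0,"travel":[0,0,0],"roll":0}
    - {"claw":0,"travel":[0,0,0],"roll":0}
    - {"claw":0,"travel":[0,0,0],"roll":0}
    - {"claw":0,"travel":[0,0,0],"roll":0}
    - {"claw":0,"travel":[0,0,0],"roll":0}

```text
clock: 40.77
ee_pos: [577.0, 48.7, 136.5]
eef_rot: [-1.571, -0.0, 0.148]
contact_force: [-0.9, 0.2, -6.4]
opening: 23.5
```

>>> servo_tool:
  motion:
    - {"claw":0,"travel":[0,0,-0.4],"roll":0}
    - {"claw":0,"travel":[0,0,-0.3],"roll":0}
    - {"claw":0,"travel":[0,0,-0.3],"roll":0}
    - {"claw":0,"travel":[0,0,0],"roll":0}
    - {"claw":0,"travel":[0,0,0],"roll":0}
    - {"claw":0,"travel":[0,0,0],"roll":0}
    - {"claw":0,"travel":[0,0,0],"roll":0}
    - {"claw":0,"travel":[0,0,0],"roll":0}
    - {"claw":0,"travel":[0,0,0],"roll":0}
    - {"claw":0,"travel":[0,0,0],"roll":0}

```text
clock: 41.6
ee_pos: [577.1, 48.7, 135.5]
eef_rot: [-1.571, -0.0, 0.148]
contact_force: [0.2, -0.2, -6.6]
opening: 23.8
```

>>> servo_tool:
  motion:
    - {"claw":0,"travel":[0,0,-0.4],"roll":0}
    - {"claw":0,"travel":[0,0,0],"roll":0}
    - {"claw":0,"travel":[0,0,-0.3],"roll":0}
    - {"claw":0,"travel":[0,0,0],"roll":0}
    - {"claw":0,"travel":[0,0,-0.3],"roll":0}
    - {"claw":0,"travel":[0,0,0],"roll":0}
    - {"claw":0,"travel":[0,0,0],"roll":0}
    - {"claw":0,"travel":[0,0,0],"roll":0}
    - {"claw":0,"travel":[0,0,0],"roll":0}
    - {"claw":0,"travel":[0,0,0],"roll":0}

```text
clock: 42.43
ee_pos: [577.4, 48.7, 135.4]
eef_rot: [-1.571, -0.001, 0.148]
contact_force: [-3.1, -1.2, 8.4]
opening: 23.8
```

On the table: the force changed from -6.5 to +8.4 N. I'll release gently and rise clear.

>>> servo_tool:
  motion:
    - {"claw":0.35,"travel":[0,0,0],"roll":0}
    - {"claw":0.45,"travel":[0,0,0],"roll":0}
    - {"claw":0.7,"travel":[0,0,0],"roll":0}
    - {"claw":1,"travel":[0,0,0],"roll":0}
    - {"claw":1,"travel":[0,0,0],"roll":0}
    - {"claw":1,"travel":[0,0,0],"roll":0}
    - {"claw":1,"travel":[0,0,5],"roll":0}
    - {"claw":1,"travel":[0,0,15],"roll":0}
    - {"claw":1,"travel":[0,0,30],"roll":0}
    - {"claw":1,"travel":[0,0,35],"roll":0}

```text
clock: 43.27
ee_pos: [575.6, 48.6, 219.0]
eef_rot: [-1.571, 0.004, 0.148]
contact_force: [0.4, 0.3, -0.1]
opening: 85.7
```

>>> servo_tool:
  motion:
    - {"claw":1,"travel":[0,0,30],"roll":0}
    - {"claw":1,"travel":[10,-20,20],"roll":0}
    - {"claw":1,"travel":[10,-30,0],"roll":0}
    - {"claw":1,"travel":[10,-35,0],"roll":0}
    - {"claw":1,"travel":[10,-35,0],"roll":0}
    - {"claw":1,"travel":[10,-35,0],"roll":0}
    - {"claw":1,"travel":[5,-20,0],"roll":0}
    - {"claw":1,"travel":[0,0,0],"roll":0}
    - {"claw":1,"travel":[0,0,0],"roll":0}
    - {"claw":1,"travel":[0,0,0],"roll":0}

```text
clock: 44.1
ee_pos: [631.7, -125.8, 269.5]
eef_rot: [-1.57, 0.0, 0.148]
contact_force: [-0.2, 0.5, -0.7]
opening: 85.7
```

```bash
python3 - <<'E'
from chk import *
check('7')
for n in("scene","side"):
    W=np.load(n+"7.npz")["W"];W0=np.load(n+"0.npz")["W"]
    print(n,"ind",fit(W,ind,(577,48.8),45,[.148]))
    P=W.reshape(-1,3);P=P[np.isfinite(P[:,0])]
    for lo,hi,ra in((46,56,45),(152,162,22)):
        k=(P[:,2]>lo)&(P[:,2]<hi)&(np.hypot(P[:,0]-577,P[:,1]-49)<ra)
        print(k.sum(),np.round(np.median(P[k,2]),1),np.round(np.hstack(cv2.minAreaRect(P[k,:2].astype(np.float32))),1))
    for k,x,y,ra in(("small",688,19,32),("ring",367,227,35),("jack",413,-180,28)):
        c=[]
        for w in(W0,W):
            Q=w.reshape(-1,3);Q=Q[np.isfinite(Q[:,0])];Q=Q[(Q[:,2]>8)&(np.hypot(Q[:,0]-x,Q[:,1]-y)<ra)&(Q[:,2]<60)];c.append(Q.mean(0).round(1))
        print(k,c)
E
```

```text
44.1 [ 631.70576067 -125.78146583  269.4723468 ] 0.14809367472787827 85.72796300224687
scene shaft [ 5.0309e+02  3.7418e+01 -1.4210e+00  1.3470e+00  9.5590e+00  1.6470e+03] thick 56.3 61.1 66.1 61.8 stop [483.56 168.33  56.71  13.91   8.49]
side shaft [ 5.01682e+02  3.77250e+01 -1.41900e+00  1.50000e-02  9.45700e+00
  1.49600e+03] thick 55.7 60.3 65.1 None stop [481.58 168.8   55.79  14.79   8.88]
wrist shaft [ 5.03283e+02  3.84040e+01 -1.41900e+00 -1.60000e-02  8.84400e+00
  2.77100e+03] thick None 58.7 64.3 60.3 stop False
scene ind [5.77803e+02 4.73750e+01 1.52000e-01 1.50100e+00 1.68500e+00 1.24200e+03]
463 51.3 [578.3  47.9  50.3  60.1   8.8]
140 157.3 [578.7  48.6  24.9  23.8  10.4]
small [array([689.8,  20.7,  21.8]), array([689.7,  20.7,  21.9])]
ring [array([377.6, 235.7,  19.7]), array([377.5, 235.5,  19.9])]
jack [array([ 411.6, -180.3,   25.1]), array([ 411.6, -180.2,   25. ])]
side ind [5.75981e+02 4.77930e+01 1.47000e-01 1.84000e-01 2.52300e+00 1.13900e+03]
429 50.0 [575.9  47.8  49.9  61.8   8. ]
116 155.8 [575.9  48.6  24.1  25.7   8.2]
small [array([684.6,  21.7,  20.4]), array([684.4,  21.6,  20.5])]
ring [array([374.3, 238.5,  19.3]), array([374.4, 238.5,  19.1])]
jack [array([ 406. , -179.1,   23.7]), array([ 406.2, -179.5,   23.8])]
```

View pics/side7.png

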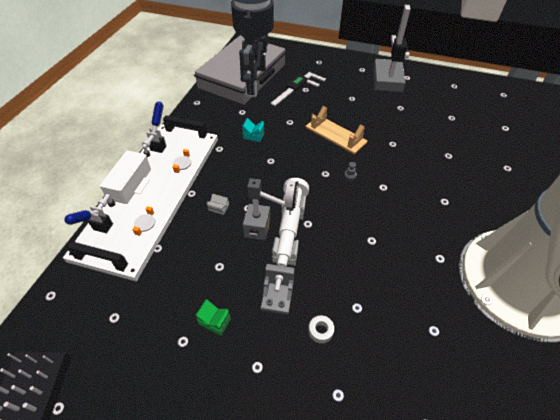

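```bash
python3 -c "
from bench import r
print(r.sign_off(), r.get_obs()['clock'])"
```

```text
the job is handed in; nothing more can be done
the job is handed in; nothing more can be done
```

The run-out setup is done and handed in; the last clock reading before hand-in was about 44 s, against the 109 s limit. Both grey V-blocks stand in a row out from the button, the shaft lies seated in them with its flange away, and the indicator stands square behind the shaft.

**Last checks**, from the camera fits:
- **Shaft:** its axis is at the seated height. The side and wrist cameras agree with that to 0.1 mm; the scene camera reads about 1.3 mm high, which is its usual bias. The plain end is about 5.6 mm from the button and in line with it to within about 0.6 mm.
- **V-blocks:** I nudged the far one about 0.8 mm into line before laying the shaft. They stand about 125.5 mm apart, against the 126 mm I aimed for.
- **Indicator:** it is upright, turned to match the stop to within about 0.01 rad. Its tip is within about 1 mm of the midpoint over the shaft's thick middle.
- **Bystanders:** the small V-block, ring gauge and screw jack have not moved (differences of 0.4 mm or less), and I did not touch the coloured look-alikes.

**Disagreements:**
- The scene and side cameras differ by 1–2 mm in absolute position, as their calibration allows, so I judged the fits by relative positions within each camera.
- In the last check the shaft fits had larger residuals, most likely because the indicator now stands in that area. The fitted shaft pose itself had hardly changed.

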